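# Lock the sample case and show a notched glass plate to the price scanner

## Task

A customer wants the price of the green glass sample plate that I took out of the sample case: first slide the case's bolt fully home into its keeper so that the case is locked, then lift the green plate out of the slotted rack and show it to the counter scanner. The notched corner marks its frosted end, so keep your fingers off that end and hold it with the label side up, the label in the middle of the scanner's view, square to the scanner's window and about 12 cm from it. Finish while still holding it there, without bumping the scanner, and leave the other plates and the things on the counter where they are.

Things in the scene. Friction and masses are not known exactly. Their poses are not given: they have to be found in the camera images.
- bolt (a joint): travel in m of the steel slide bolt on the sample case's lid: 0 drawn fully back, 0.036 fully home in its keeper (hard stop). It starts drawn back (0 to 0.010), slides stiffly (about 2.5 N), has no spring and stays where it is left.
- bolt_knob (a point): middle of the bolt's upright steel knob, 14 mm diameter, 30 mm high (15 mm above and below this point); moves with the bolt. 35 mm above the lid, 120 mm above the counter. The bolt slides along this point's own -x (to the case's front, the robot's side). Two strap guides, 22 mm wide, hold the rod: tops 17 mm below this point, one 40 mm in front of the drawn-back knob, one 10 mm behind it.
- keeper (a point): centre of the keeper, a small steel strap fixed to the case's front rail, 22 mm wide across the bolt, 16 mm along it and 18 mm high above the rail; the bolt's rod goes through it. 9 mm above the case top.
- lid (a joint): angle in rad of the sample case's lid, hinged at the case's far edge: 0 shut, grows as it lifts. It lies shut by its own weight (1.1 kg).
- case: grey sheet-steel sample case with a small clear window in its lid, fixed to the counter, 280 (x) by 300 (y) by 85 mm high; origin at the centre of its underside, x from its front (robot's side) to its hinge, z up.
- rack: brown hardwood rack, fixed, 90 (x) by 150 (y) by 30 mm high; three open-ended saw slots along x at y = -45, 0 and +45 mm, 10.5 mm wide, floors 14 mm above the counter, a glass plate standing on a long edge in each, in any order. May be turned nearly any way round. Origin at the centre of its underside, z up.
- green_plate: green laminated-glass plate, 100 x 50 x 9 mm, 110 g; origin at its centre. x along its length to the frosted whitish end (x +24 to +50 mm), y along its width, z out of the face with the label. A 10 x 10 mm notch is cut from the corner at +x, +y. It starts upright in the rack, y up (notch on top, at the frosted end), centre 39 mm above the counter, its upper 34 mm clear of the rack.
- label (a point): centre of the white bar-code label (22 x 34 mm) on the green plate's +z face, at x +36.5, y -4, z +5 mm in the plate's frame.
- scanner_head: the scanner's black head, 62 x 82 x 66 mm, fixed to its stand; origin at the centre of its red window, 270 mm above the counter. z points out of the window along its line of sight (45 degrees down, to the robot's side), y level, x up and to the robot's side. The head lies behind the window (-z).
- scanner: the scanner's stand, fixed: black foot of 110 mm diameter on the counter and a gooseneck up to 330 mm, beyond the head as seen from the robot; origin on the counter straight below the window's centre; the foot's centre is 50 mm beyond it (its own +x), z up.
- amber_plate: amber plate of the same size, shape and axes, in another slot of the rack; to be left there.
- blue_plate: blue plate of the same size, shape and axes, in another slot of the rack, facing the other way; to be left there.
- screwdriver: orange screwdriver lying on the counter, 200 mm long, 26 mm thick, origin under its middle; a bystander.
- handy_box: galvanised steel electrical box, 102 x 54 x 48 mm, origin at the centre of its underside; a bystander.
- tape_measure: yellow tape measure, 72 x 66 x 38 mm, origin at the centre of its underside; a bystander.
- conduit_connector: steel conduit connector standing on end, 42 mm diameter, 44 mm high, origin at the centre of its underside; a bystander.

How it is judged:
By the outcome, as a careful person would: the job done as asked, in the order asked, and still so for the second after the job is handed in, while the arm keeps its last pose, push and grip.
It also fails if it takes over 54 s, if anything falls off the work surface, if the arm or the gripper's body presses on something with over 40 N, if the wrist force passes 120 N, or if a joint passes its speed limit or range.

## Robot

A 7-joint arm with a two-finger parallel gripper is mounted at the origin on the work surface. World frame = base frame: x ahead of the robot, y to its left, z up, the work surface at z = 0. Lengths are in mm, angles in rad, forces in N, time in s.
With the tool pointing down it reaches from about 400 to 850 mm from the base axis. Payload 10.4 kg.
Tool frame: the origin (TCP) lies between the finger pads, 19 mm behind the fingertips; this is the grasp point; z points along the fingers, y is the line along which they close (so a half turn about z gives the same grasp; the last joint's range is limited). The gripper opens to 87 mm and grips with 3 to 60 N. Pads are 19 mm wide; open, the fingers measure 117 mm over their backs; the gripper's body (75 mm by 190 mm) begins 51 mm behind the grasp point.
Start: joints at [1.272, 0.332, -0.065, 1.46, 0.022, 1.35, -0.088], TCP at [170.219, -601.395, 241.276] pointing down, gripper open.
Joint ranges: [-2.6, 2.6], [-0.5, 2.12], [-1.47, 1.34], [0.16, 2.42], [-1.27, 4.41], [0.06, 2.06], [-2.6, 2.6]. Speed limits (rad/s): [2.22, 2.22, 2.79, 2.79, 3.14, 3.14, 3.14].

## Interface

Orientations are given as a unit quaternion [w, x, y, z].
In Python, from station import observe, read_camera, close_job, search_frame gives the robot as it stands.
- The arm moves only by the tool servo_tool, never from a script. Its argument "rows" is one flat list of numbers, 7 for each row, row after row: the shift along the tool's x, y, z in cm, then the turn, a rotation vector about the tool's x, y, z in degrees, then the opening, from 0 (shut) to 1 (fully open). In form: [x, y, z, rx, ry, rz, claw, x, y, z, rx, ry, rz, claw, ...]. A call has 1 to 5 rows; each row shifts and turns the commanded pose from where the row before left it, along the tool's axes as they then stand; what a row does not reach is not made up. A row lasts 1/12 s, in which the tool goes at most 41.7 mm and 7.16 degrees, less where a joint would pass 70% of its speed; a pose out of reach is approached as far as the arm can. A call with a gripper value outside its range is refused whole. The fingers move at their own pace and stop on an object; "force" is the grip in N (left out, the last holds). Time passes only in rows, so rows that do not move let the fingers close. It gives the time, the measured TCP pose, the force, the opening and the grip force at its end, in the units of the state.
- observe(): the state, without advancing time (a new reading comes with each control period).
- read_camera(name): name is "side" or "top" or "wrist"; returns a dict with "frame" (384x512x3 uint8, blue, green, red), "depth" (384x512 float32, mm along the optical axis (not along the pixel's ray), 0 where there is no reading), "intrinsics" (3x3 intrinsics, pixels), "extrinsics" (4x4, takes a point from world to camera coordinates). Camera axes: x right, y down, z forward; pixel columns grow to the right and rows downward; lengths in mm; the calibration is good to about 2 mm. A picture is of the moment at which its call begins.
- close_job(): hands the job in; it is judged then, once.
Trained networks look in the newest picture that a camera, given by its name, has taken for a name from the list of things; names that differ only in an ending like _2 or _b are one class to them, and where a whole thing is asked for, a point or a joint stands for the part that bears it (a point fixed in the world has none). Each returns a list of dicts, best first, with "confidence" (0 to 1); they miss things now and then, are a little off and sometimes report something else, mostly with a low value. They report only what shows in the picture. A call takes as long as a camera call.
- search_frame(camera, label): "extent" ([left, top, right, bottom] in pixels, round what is visible of it).
The state is a dict: "time": time; "joint_pos": joint angles; "qvel": joint speeds; "joint_efforts": joint torques, N m; "tool_pos": TCP position; "tcp_rot": TCP orientation; "force": force on the tool from outside, world axes, zero at the start; "torque": the same for the moment, N m; "gripper_width": finger opening in mm; "finger_force": force on a finger pad.
Only numpy, scipy, OpenCV 4.12 (cv2) and the standard library are available. Lean on these libraries where they do the work, as an engineer would, in place of code of your own. Each camera call takes 0.05 s, during which the arm holds its last target. There are 200 camera calls.

## Working session

There is one attempt and no reset: what is moved stays moved. The work goes in short steps, Python scripts to look and compute and a tool call to move; the robot and the scene stay as the last step left them, time stands still between calls to the robot, and variables do not carry over. Pictures are saved under pics/ and viewed, at most 10 in all, crops included, and the job is handed in when it is done.

Besides the shell and the picture viewer there is one more tool, called after "Request:" in YAML: its name, and indented under it one key for each argument. servo_tool: Moves the arm, as the interface text tells. Its arguments: {"type":"object","properties":{"rows":{"type":"array","items":{"type":"number"}},"force":{"type":"number"}},"required":["rows"]}

```bash
ls; mkdir -p pics
cat > h.py <<'E'
import numpy as np, cv2
from station import observe, read_camera, close_job, search_frame
from scipy.spatial.transform import Rotation as R
def world(c,u,v,d):
    K,T=np.array(c["intrinsics"]),np.array(c["extrinsics"])
    u,v,d=map(lambda a:np.asarray(a,float),(u,v,d))
    p=np.stack([(u-K[0,2])/K[0,0]*d,(v-K[1,2])/K[1,1]*d,d],-1)
    return (p-T[:3,3])@T[:3,:3]
def cloud(c):
    v,u=np.mgrid[:384,:512]
    return world(c,u,v,c["depth"])
def proj(c,p):
    K,T=np.array(c["intrinsics"]),np.array(c["extrinsics"])
    q=K@(T[:3,:3]@np.asarray(p,float)+T[:3,3]); return q[:2]/q[2]
def rot(s): q=s["tcp_rot"]; return R.from_quat([q[1],q[2],q[3],q[0]])
E
python3 - <<'E'
from h import *
import pickle
s=observe(); print({k:np.round(v,3).tolist() for k,v in s.items()})
names=["bolt_knob","keeper","case","rack","green_plate","amber_plate","blue_plate","label","scanner_head","scanner","screwdriver","handy_box","tape_measure","conduit_connector"]
ims=[]
for cam in ["top","side"]:
    c=read_camera(cam); pickle.dump(c,open(f"{cam}.pkl","wb"))
    cv2.imwrite(f"pics/{cam}0.png",cv2.resize(c["frame"],(800,600)))
    W=cloud(c)
    T=np.array(c["extrinsics"]); print(cam,"campos",np.round(-T[:3,:3].T@T[:3,3]),"fwd",np.round(T[2,:3],2))
    for n in names:
        r=search_frame(cam,n)
        for d in r[:2]:
            e=d["extent"]; u,v=(e[0]+e[2])/2,(e[1]+e[3])/2
            print(n,round(d["confidence"],2),np.round(e).tolist(),np.round(W[int(v),int(u)]).tolist())
E
```

```text
pics
{'time': 0.0, 'joint_pos': [1.272, 0.333, -0.065, 1.461, 0.022, 1.35, -0.088], 'qvel': [0.002, 0.0, -0.0, -0.0, -0.001, -0.0, 0.0], 'joint_efforts': [-0.0, -62.325, 0.024, -38.989, -0.061, 0.04, 0.0], 'tool_pos': [170.059, -601.05, 240.45], 'tcp_rot': [-0.001, 0.991, 0.137, -0.0], 'force': [-0.845, 0.465, -0.323], 'torque': [-0.004, 0.017, -0.015], 'finger_force': 0.0, 'gripper_width': 87.114}
top campos [ 383.  -24. 1162.] fwd [ 0.19  0.02 -0.98]
bolt_knob 0.51 [146.0, 227.0, 157.0, 271.0] [442.0, 266.0, 94.0]
keeper 0.81 [76.0, 179.0, 201.0, 292.0] [479.0, 303.0, 86.0]
keeper 0.64 [168.0, 136.0, 179.0, 147.0] [742.0, 230.0, 44.0]
case 0.84 [80.0, 181.0, 201.0, 288.0] [481.0, 299.0, 85.0]
case 0.47 [352.0, 193.0, 390.0, 218.0] [553.0, -303.0, 56.0]
rack 0.62 [328.0, 186.0, 389.0, 249.0] [523.0, -270.0, 45.0]
green_plate 0.73 [353.0, 187.0, 386.0, 217.0] [562.0, -297.0, 63.0]
green_plate 0.57 [89.0, 186.0, 186.0, 269.0] [499.0, 307.0, 87.0]
amber_plate 0.49 [332.0, 217.0, 364.0, 245.0] [488.0, -240.0, 50.0]
blue_plate 0.74 [341.0, 203.0, 374.0, 230.0] [525.0, -267.0, 47.0]
blue_
[... 1336 characters left out ...]
88.0] [526.0, -267.0, 43.0]
label 0.71 [276.0, 159.0, 303.0, 178.0] [558.0, -296.0, 47.0]
scanner_head 0.83 [156.0, 121.0, 200.0, 164.0] [752.0, 20.0, 316.0]
scanner 0.81 [158.0, 124.0, 200.0, 230.0] [911.0, -163.0, 1.0]
screwdriver 0.84 [291.0, 243.0, 337.0, 273.0] [373.0, 6.0, 25.0]
screwdriver 0.62 [144.0, 270.0, 158.0, 290.0] [739.0, 250.0, 32.0]
handy_box 0.92 [245.0, 140.0, 272.0, 164.0] [707.0, -385.0, 9.0]
tape_measure 0.6 [231.0, 182.0, 253.0, 198.0] [665.0, -150.0, 35.0]
tape_measure 0.38 [157.0, 123.0, 204.0, 232.0] [901.0, -160.0, 1.0]
conduit_connector 0.67 [140.0, 272.0, 158.0, 286.0] [741.0, 252.0, 43.0]
conduit_connector 0.16 [278.0, 178.0, 320.0, 206.0] [497.0, -215.0, 31.0]
```

Run:
```python
from h import *
import pickle
t=pickle.load(open("top.pkl","rb"))["frame"]; s=pickle.load(open("side.pkl","rb"))["frame"]
a=cv2.resize(t[50:310,60:410],(800,594),interpolation=cv2.INTER_CUBIC); cv2.imwrite("pics/topc.png",a)
f=lambda im,x0,y0,x1,y1:cv2.resize(im[y0:y1,x0:x1],(400,300),interpolation=cv2.INTER_CUBIC)
m=np.vstack([np.hstack([f(t,320,180,400,240),f(s,260,150,340,210)]),np.hstack([f(t,115,210,195,270),f(s,200,280,300,355)])])
cv2.imwrite("pics/m.png",m)
```

```text
(no output)
```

View pics/topc.png

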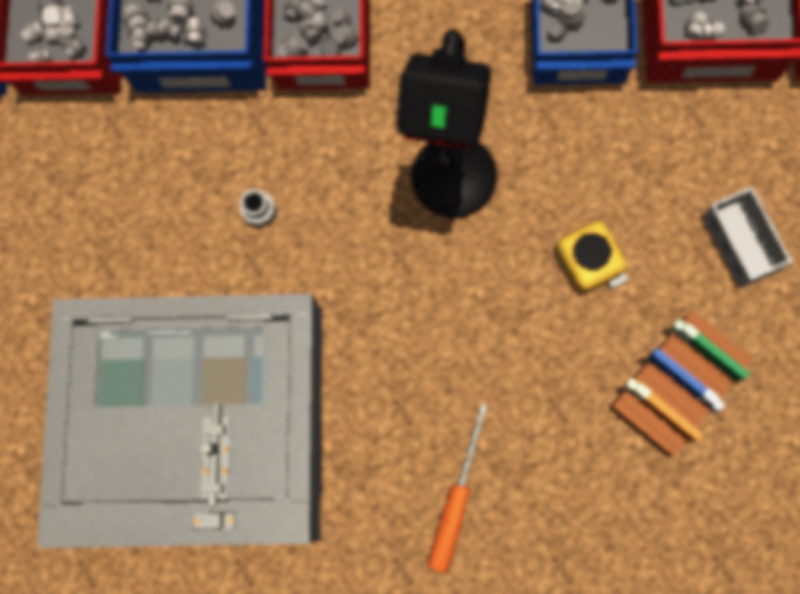

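View pics/m.png

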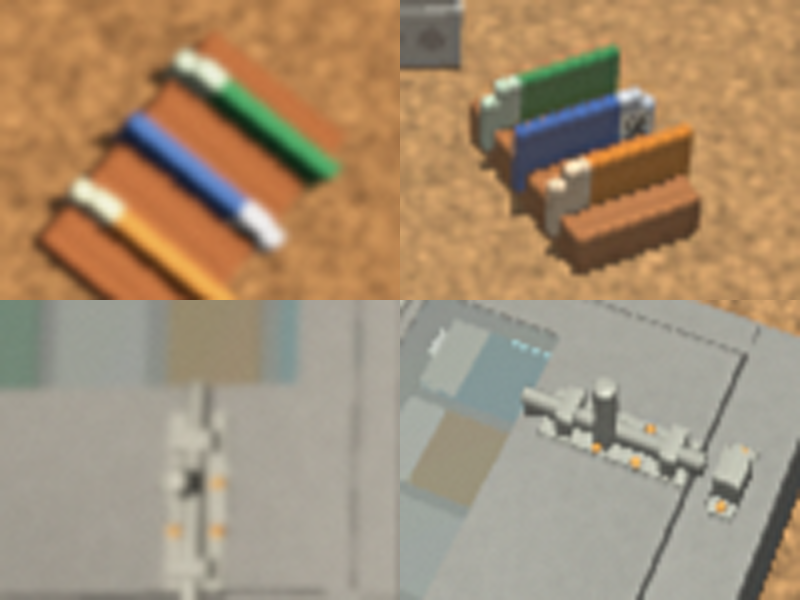

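Top crop: the rack is at right (680,385), turned by about 45°. The green plate is in its far slot, with the white notched end at upper left (685,328). The case is at left with the bolt at (213,450) and keeper at (213,520), and the scanner head is at (445,95). The detail crops show the knob near top px (153,247) and side px (251,302). The blue plate's label faces the side camera, so the green label faces away from it.

```bash
cat >> h.py <<'E'
def tri(obs):  # obs: [(cam,u,v)...]
    A=[];
    for c,u,v in obs:
        P=np.array(c["intrinsics"])@np.array(c["extrinsics"])[:3]
        A+= [u*P[2]-P[0], v*P[2]-P[1]]
    X=np.linalg.svd(np.array(A))[2][-1]; return X[:3]/X[3]
def greenmask(c):
    h=cv2.cvtColor(c["frame"],cv2.COLOR_BGR2HSV); return (h[...,0]>50)&(h[...,0]<85)&(h[...,1]>90)
E
python3 - <<'E'
from h import *
import pickle
t=pickle.load(open("top.pkl","rb")); s=pickle.load(open("side.pkl","rb"))
print("knob top",tri([(t,153,246.6),(s,251.2,300.5)]))
print("keeper top",tri([(t,153.3,278),(s,286,320)]))
for c,n in((t,"top"),(s,"side")):
    W=cloud(c); m=(abs(W[...,2]-85)<6)&(W[...,1]>100)&(W[...,0]<700)
    r=cv2.minAreaRect(W[m][:,:2].astype(np.float32)); print(n,"case",r)
    # steel high points
    k=(W[...,2]>112)&(W[...,1]>150)&(W[...,0]<600)&(W[...,0]>300); print(" knob pts",k.sum(),W[k].mean(0) if k.any() else "")
    h=cv2.cvtColor(c["frame"],cv2.COLOR_BGR2HSV)
    roi=(W[...,0]>420)&(W[...,0]<640)&(W[...,1]<-160)&(W[...,1]>-380)
    for nm,lo,hi in(("green",50,85),("blue",100,125),("amber",12,22)):
        m=roi&(h[...,0]>=lo)&(h[...,0]<=hi)&(h[...,1]>100)&(W[...,2]>36)
        p=W[m]; 
        if len(p)>10:
            q=p[:,:2]-p[:,:2].mean(0); v=np.linalg.svd(q,full_matrices=False)[2][0]; print(" ",nm,len(p),p.mean(0).round(1),"zmax",p[:,2].max().round(1),"yaw",np.degrees(np.arctan2(v[1],v[0])).round(1),"ext",(q@v).min().round(),(q@v).max().round())
    m=roi&(W[...,2]>15); r=cv2.minAreaRect(W[m][:,:2].astype(np.float32)); print(" rack",r)
    # scanner head
    m=(W[...,2]>200)&(W[...,0]>600)&(abs(W[...,1])<120)
    dx=np.zeros(W.shape);dy=dx.copy();dx[:,1:-1]=W[:,2:]-W[:,:-2];dy[1:-1]=W[2:]-W[:-2]
    N=np.cross(dy,dx);N/=np.linalg.norm(N,axis=-1,keepdims=True)+1e-9
    N[N[...,2]<0]*=-1
    mm=cv2.erode(m.astype(np.uint8),np.ones((3,3)))>0
    for sg in(-1,1):
        f=mm&(N[...,2]>.55)&(N[...,2]<.85)&(N[...,0]*sg>.5)
        if f.sum()>20:
            p=W[f]; c0=np.median(p,0); p=p[np.linalg.norm(p-c0,axis=1)<60]
            v=np.linalg.svd(p-p.mean(0),full_matrices=False)[2][2]; v*=np.sign(v[2]); print(" head face",sg,f.sum(),p.mean(0).round(1),v.round(3),"ext",p.min(0).round(),p.max(0).round())
E
```

```text
knob top [447.35349791 253.7874906  123.995147  ]
keeper top [367.23169006 255.56516612  99.44479376]
top case ((503.0058288574219, 421.9136962890625), (574.204345703125, 323.91448974609375), 80.89024353027344)
 knob pts 396 [516.40932912 589.8422755  123.50180837]
  green 131 [ 548.6 -310.9   58.4] zmax 69.3 yaw -131.1 ext -34.0 33.0
  blue 113 [ 531.8 -261.7   59.3] zmax 69.1 yaw -131.0 ext -35.0 35.0
  amber 165 [ 483.6 -253.4   58.1] zmax 69.9 yaw -132.1 ext -62.0 38.0
 rack ((561.2698974609375, -231.67813110351562), (210.12391662597656, 151.03170776367188), 48.91185760498047)
 head face -1 252 [ 7.517e+02 -3.000e-01  3.199e+02] [-0.593  0.098  0.799] ext [724. -38. 295.] [808.  37. 339.]
 head face 1 178 [786.2  -7.3 325.3] [ 0.628 -0.123  0.768] ext [768. -43. 304.] [817.  30. 338.]
side case ((483.9438781738281, 305.54425048828125), (281.63995361328125, 303.436767578125), 0.4119543731212616)
 knob pts 56 [445.47835481 264.20364252 127.32123113]
  green 29 [ 547.8 -309.8   61.6] zmax 65.6 yaw 47.3 ext -33.0 33.0
  blue 54 [ 531.4 -262.4   62.1] zmax 67.0 yaw 49.4 ext -34.0 36.0
  amber 174 [ 480.8 -250.3   53. ] zmax 66.0 yaw 47.1 ext -40.0 61.0
 rack ((556.6369018554688, -235.6396484375), (219.57699584960938, 145.17198181152344), 33.988037109375)
 head face -1 163 [746.7   6.2 314.6] [-0.662  0.129  0.738] ext [722. -33. 293.] [790.  44. 335.]
 head face 1 27 [795.   11.3 320. ] [0.723 0.15  0.675] ext [773.  -8. 283.] [829.  35. 336.]
```

Request:
servo_tool:
  rows: [0,0,-2,0,0,5.2,1,0,0,-2,0,0,5.2,1,0,0,-2,0,0,5.2,0.4,2.5,-2.9,0,0,0,0,0.4,2.5,-2.9,0,0,0,0,0.4]

```text
time: 1.92
tool_pos: [219.0, -544.0, 302.3]
tcp_rot: [0.001, 1.0, -0.001, 0.0]
force: [1.5, 0.1, -0.1]
gripper_width: 74.1
finger_force: 0.0
```

Request:
servo_tool:
  rows: [2.5,-2.9,0,0,0,0,0.4,2.5,-2.9,0,0,0,0,0.4,2.5,-2.9,0,0,0,0,0.4,2.5,-2.9,0,0,0,0,0.4,2.5,-2.9,0,0,0,0,0.4]

```text
time: 2.33
tool_pos: [345.4, -396.2, 301.5]
tcp_rot: [0.0, 1.0, 0.002, 0.0]
force: [0.9, -0.7, 0.3]
gripper_width: 42.0
finger_force: 0.0
```

Request:
servo_tool:
  rows: [2.5,-2.9,0,0,0,0,0.4,2.5,-2.9,0,0,0,0,0.4,2.5,-2.9,0,0,0,0,0.4,2.5,-2.9,0,0,0,0,0.4,2.5,-2.9,0,0,0,0,0.4]

```text
time: 2.75
tool_pos: [469.9, -250.7, 301.6]
tcp_rot: [0.0, 1.0, 0.002, 0.0]
force: [0.4, -1.1, 0.3]
gripper_width: 34.8
finger_force: 0.0
```

Run:
```python
from h import *
import pickle
c=read_camera("wrist"); c["state"]=observe(); pickle.dump(c,open("w1.pkl","wb"))
T=np.array(c["extrinsics"]);print(np.round(-T[:3,:3].T@T[:3,3]),np.round(T[:3,:3],2), c["intrinsics"][0][0])
cv2.imwrite("pics/w1.png",c["frame"])
for n in["green_plate","label","rack","scanner_head"]: print(n,[(round(d["confidence"],2),np.round(d["extent"]).tolist()) for d in search_frame("wrist",n)[:2]])
```

```text
[ 545. -251.  445.] [[ 0.   -1.    0.  ]
 [-0.96 -0.    0.28]
 [-0.28 -0.   -0.96]] 275.3990378361729
green_plate [(0.94, [275.0, 75.0, 330.0, 125.0])]
label [(0.86, [270.0, 75.0, 328.0, 128.0]), (0.73, [0.0, 118.0, 26.0, 235.0])]
rack [(0.89, [221.0, 66.0, 334.0, 182.0])]
scanner_head []
```

View pics/w1.png

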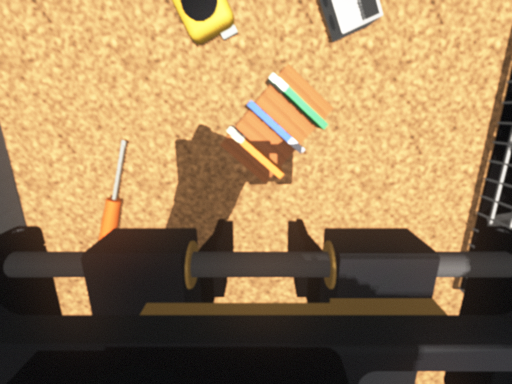

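The wrist view shows the rack at about (275,125), with the green plate running from its white end at (272,76) to (325,127). The fingers are at the bottom. I'll go on to the bolt next.

Request:
servo_tool:
  rows: [-0.5,-3.9,0,0,0,0,0.4,-0.5,-3.9,0,0,0,0,0.4,-0.5,-3.9,0,0,0,0,0.4,-0.5,-3.9,0,0,0,0,0.4,-0.5,-3.9,0,0,0,0,0.4]

```text
time: 3.42
tool_pos: [442.3, -57.5, 301.4]
tcp_rot: [0.0, 1.0, 0.0, 0.0]
force: [0.7, 0.3, 1.0]
gripper_width: 34.2
finger_force: 0.0
```

Request:
servo_tool:
  rows: [-0.5,-3.9,0,0,0,0,0.4,-0.5,-3.9,0,0,0,0,0.4,-0.5,-3.9,0,0,0,0,0.4,-0.5,-3.9,0,0,0,0,0.4,-0.5,-3.9,0,0,0,0,0.4]

```text
time: 3.83
tool_pos: [417.3, 137.6, 301.5]
tcp_rot: [0.0, 1.0, 0.0, 0.001]
force: [1.7, 0.7, 0.6]
gripper_width: 34.9
finger_force: 0.0
```

Request:
servo_tool:
  rows: [-0.5,-3.9,0,0,0,0,0.4,-0.5,-3.9,0,0,0,0,0.4,-0.5,-3.9,1,0,0,0,0.4,0,0,1,0,0,0,0.4,0,0,1,0,0,0,0.4]

```text
time: 4.25
tool_pos: [402.2, 255.1, 270.8]
tcp_rot: [-0.0, 1.0, 0.003, 0.0]
force: [0.5, -1.0, 0.3]
gripper_width: 34.9
finger_force: 0.0
```

Run:
```python
from h import *
import pickle
s=observe(); print(np.round(s["tool_pos"],1),np.round(s["joint_pos"],2))
c=read_camera("wrist"); c["state"]=s; pickle.dump(c,open("w2.pkl","wb"))
f=c["frame"].copy()
cv2.imwrite("pics/w2.png",cv2.resize(f[30:240,116:396],(800,600),interpolation=cv2.INTER_CUBIC))
for n in["bolt_knob","keeper","case"]: print(n,[(round(d["confidence"],2),np.round(d["extent"]).tolist()) for d in search_frame("wrist",n)[:2]])
W=cloud(c); k=(W[...,2]>110)&(W[...,2]<145)&(abs(W[...,0]-445)<50)&(abs(W[...,1]-262)<40)
v,u=np.nonzero(k); print(k.sum(),W[k].mean(0),u.min(),u.max(),v.min(),v.max())
m=k&(W[...,2]>128); print(m.sum(),W[m].mean(0),W[m].min(0),W[m].max(0))
```

```text
[402.2 255.1 270.8] [ 0.29  0.05 -0.96  1.75  0.04  1.36 -2.24]
bolt_knob [(0.88, [249.0, 89.0, 263.0, 190.0])]
keeper [(0.61, [65.0, 2.0, 356.0, 219.0])]
case [(0.71, [68.0, 0.0, 355.0, 220.0])]
167 [447.32269456 260.03360478 133.09389953] 249 262 135 149
153 [446.87011212 260.04220652 134.37626684] [440.38068147 253.13550453 128.19775224] [453.35736535 266.29666483 136.15511933]
```

View pics/w2.png

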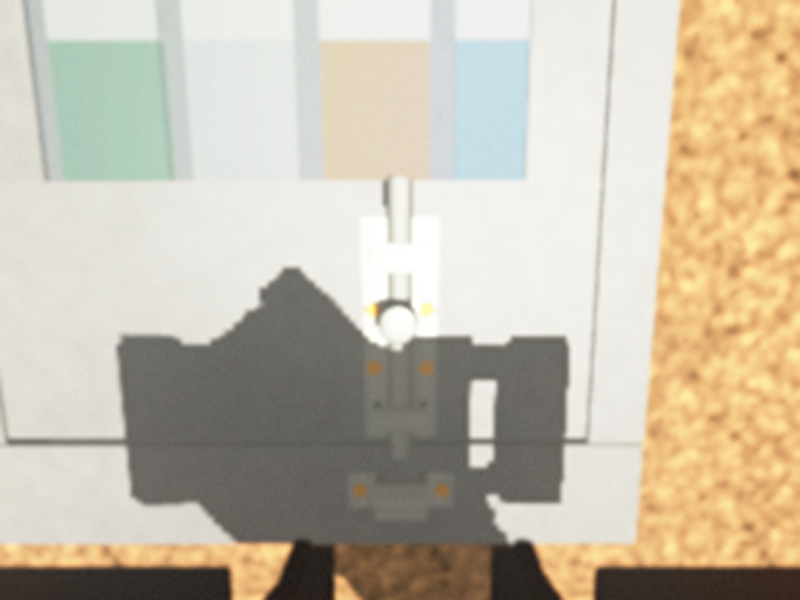

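The crop shows the knob at (397,325), the front guide below it and the keeper at (400,495). The wrist depth puts the knob at (447, 260) with its top at 134–136, which agrees with the text.

Request:
servo_tool:
  rows: [2.3,-0.3,1.5,0,0,0,0.4,2.2,-0.2,2.8,0,0,0,0.4,0,0,3.5,0,0,0,0.4,0,0,3.0,0,0,0,0.4,0,0,2.0,0,0,0,0.4]

```text
time: 4.87
tool_pos: [447.5, 257.4, 140.8]
tcp_rot: [0.001, 1.0, 0.0, -0.001]
force: [-1.2, 0.3, -0.5]
gripper_width: 35.1
finger_force: 0.0
```

Request:
servo_tool:
  rows: [0,0,1.4,0,0,0,0.4,0,0,0,0,0,0,0.4,0,0,0,0,0,0,0.1,0,0,0,0,0,0,0.0,0,0,0,0,0,0,0.0]
  force: 15

```text
time: 5.28
tool_pos: [448.2, 259.6, 130.7]
tcp_rot: [-0.0, 1.0, 0.001, 0.001]
force: [0.5, 0.1, 0.3]
gripper_width: 22.2
finger_force: 0.0
```

Request:
servo_tool:
  rows: [0,0,0,0,0,0,0,0,0,0,0,0,0,0,0,0,0,0,0,0,0,0,0,0,0,0,0,0,0,0,0,0,0,0,0]
  force: 15

```text
time: 5.7
tool_pos: [447.9, 260.7, 130.4]
tcp_rot: [-0.001, 1.0, 0.002, 0.001]
force: [0.6, 4.4, 6.5]
gripper_width: 13.5
finger_force: 15.0
```

Request:
servo_tool:
  rows: [-0.6,0,0,0,0,0,0,-0.6,0,0,0,0,0,0,-0.6,0,0,0,0,0,0,-0.6,0,0,0,0,0,0,0,0,0,0,0,0,0]
  force: 25

```text
time: 6.12
tool_pos: [423.0, 260.6, 130.4]
tcp_rot: [-0.0, 1.0, 0.002, 0.001]
force: [-3.6, 4.9, 8.5]
gripper_width: 13.2
finger_force: 25.0
```

Run:
```python
from h import *
s=observe(); print({k:np.round(s[k],2).tolist() for k in["tool_pos","force","joint_pos","gripper_width"]})
```

```text
{'tool_pos': [423.05, 260.55, 130.37], 'force': [-3.65, 4.9, 8.48], 'joint_pos': [0.2, 0.27, -0.94, 1.89, 0.24, 1.1, -2.4], 'gripper_width': 13.15}
```

Request:
servo_tool:
  rows: [-0.4,0,0,0,0,0,0,-0.3,0,0,0,0,0,0,0,0,0,0,0,0,0]

```text
time: 6.37
tool_pos: [418.8, 260.4, 130.5]
tcp_rot: [-0.002, 1.0, 0.002, 0.003]
force: [11.3, 5.6, -1.2]
gripper_width: 12.8
finger_force: 25.0
```

Request:
servo_tool:
  rows: [-0.3,0,0,0,0,0,0,-0.2,0,0,0,0,0,0,0,0,0,0,0,0,0]

```text
time: 6.62
tool_pos: [417.8, 260.4, 131.3]
tcp_rot: [-0.003, 1.0, 0.0, 0.007]
force: [29.3, 9.6, -14.0]
gripper_width: 13.2
finger_force: 25.0
```

Run:
```python
from h import *
s=observe(); print({k:np.round(s[k],2).tolist() for k in["tool_pos","force","joint_pos","gripper_width"]})
```

```text
{'tool_pos': [417.84, 260.35, 131.32], 'force': [29.3, 9.65, -14.03], 'joint_pos': [0.21, 0.25, -0.94, 1.91, 0.23, 1.08, -2.4], 'gripper_width': 13.2}
```

Request:
servo_tool:
  rows: [0,0,0,0,0,0,0.4,0,0,0,0,0,0,0.4,0,0,0,0,0,0,0.4,0,0,0,0,0,0,0.4,0,0,-1.5,0,0,0,0.4]

```text
time: 7.03
tool_pos: [409.6, 258.2, 142.1]
tcp_rot: [0.001, 1.0, 0.002, -0.002]
force: [-0.1, -0.3, -0.4]
gripper_width: 33.0
finger_force: 0.0
```

Request:
servo_tool:
  rows: [0,0,-3.5,0,0,0,0.3,0,0,-3.5,0,0,0,0.3,0,0,-3.5,0,0,0,0.3,-2,0,-3,0,0,0,0.3,-2.5,0,0,0,0,0,0.3]

```text
time: 7.45
tool_pos: [367.6, 260.8, 284.0]
tcp_rot: [-0.002, 1.0, 0.002, 0.002]
force: [-1.0, 0.9, 1.0]
gripper_width: 26.4
finger_force: 0.0
```

Run:
```python
from h import *
import pickle
s=observe(); print(np.round(s["tool_pos"],1),np.round(s["joint_pos"],2))
c=read_camera("wrist"); c["state"]=s; pickle.dump(c,open("w3.pkl","wb"))
W=cloud(c); k=(W[...,2]>128)&(W[...,2]<142)&(abs(W[...,0]-418)<35)&(abs(W[...,1]-262)<30)
v,u=np.nonzero(k); print(k.sum(),W[k].mean(0),W[k].min(0),W[k].max(0),u.mean(),v.mean())
d=read_camera("side"); pickle.dump(d,open("side2.pkl","wb"))
U,V=int(u.mean()),int(v.mean())
g=lambda im,u,v:cv2.resize(im[max(v-50,0):max(v-50,0)+90,u-50:u+50],(400,360),interpolation=cv2.INTER_CUBIC)
cv2.imwrite("pics/w3.png",np.hstack([g(c["frame"],U,V),g(d["frame"],260,315)]))
```

```text
[367.6 260.8 284. ] [ 0.33 -0.06 -0.98  1.79 -0.05  1.38 -2.21]
140 [417.97657082 259.82294264 134.37210783] [411.13438047 253.87250425 128.32577536] [424.57237577 266.57404805 136.75585907] 261.40714285714284 136.59285714285716
```

View pics/w3.png

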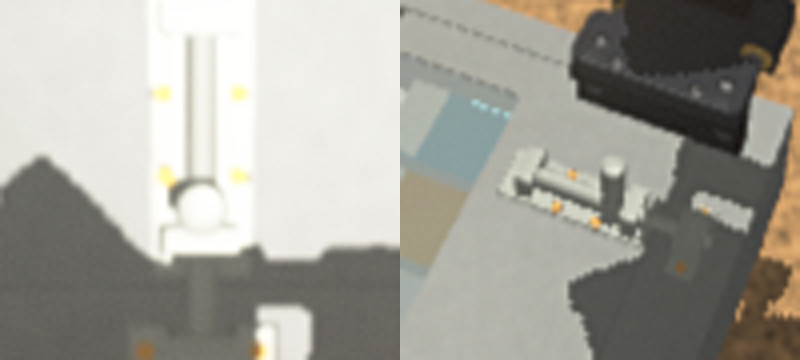

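Run:
```python
from h import *
import pickle
for n in["w2","w3"]:
    W=cloud(pickle.load(open(n+".pkl","rb")))
    for side in(-8.5,8.5):
        k=(W[...,2]>95)&(W[...,2]<112)&(abs(W[...,1]-260-side)<3)&(W[...,0]>330)&(W[...,0]<500)
        x=W[k][:,0]; print(n,side,np.histogram(x,bins=np.arange(340,490,3)))if 0 else print(n,side,np.sort(x).round()[::3].tolist(), W[k][:,2].mean().round(1))
```

```text
w2 -8.5 [362.0, 362.0, 364.0, 364.0, 364.0, 365.0, 366.0, 367.0, 368.0, 369.0, 370.0, 370.0, 371.0, 371.0, 373.0, 373.0, 374.0, 375.0, 376.0, 376.0, 377.0, 378.0, 378.0, 378.0, 401.0, 401.0, 402.0, 403.0, 403.0, 404.0, 404.0, 405.0, 406.0, 407.0, 408.0, 408.0, 409.0, 409.0, 410.0, 410.0, 464.0, 464.0, 465.0, 466.0, 466.0, 467.0, 467.0, 468.0, 469.0, 469.0, 470.0, 470.0, 471.0, 472.0, 472.0, 473.0, 474.0] 102.5
w2 8.5 [362.0, 362.0, 363.0, 364.0, 365.0, 366.0, 366.0, 367.0, 367.0, 368.0, 369.0, 370.0, 371.0, 371.0, 372.0, 373.0, 374.0, 375.0, 376.0, 377.0, 378.0, 378.0, 378.0, 400.0, 402.0, 402.0, 403.0, 404.0, 405.0, 406.0, 407.0, 407.0, 409.0, 409.0, 410.0, 410.0, 464.0, 465.0, 465.0, 466.0, 466.0, 467.0, 468.0, 468.0, 469.0, 469.0, 470.0, 471.0, 471.0, 472.0, 472.0, 473.0] 102.5
w3 -8.5 [362.0, 363.0, 364.0, 364.0, 365.0, 366.0, 366.0, 367.0, 368.0, 369.0, 370.0, 370.0, 371.0, 371.0, 372.0, 373.0, 374.0, 375.0, 375.0, 376.0, 377.0, 377.0, 378.0, 400.0, 400.0, 401.0, 402.0, 402.0, 403.0, 404.0, 405.0, 406.0, 406.0, 407.0, 407.0, 408.0, 409.0, 409.0, 410.0, 464.0, 465.0, 465.0, 466.0, 467.0, 467.0, 468.0, 469.0, 470.0, 470.0, 471.0, 472.0, 472.0, 473.0, 473.0, 474.0] 102.7
w3 8.5 [362.0, 362.0, 364.0, 365.0, 366.0, 366.0, 367.0, 369.0, 370.0, 370.0, 371.0, 372.0, 373.0, 374.0, 375.0, 376.0, 377.0, 377.0, 400.0, 400.0, 401.0, 402.0, 403.0, 403.0, 405.0, 406.0, 406.0, 407.0, 408.0, 408.0, 409.0, 409.0, 464.0, 464.0, 464.0, 465.0, 465.0, 466.0, 467.0, 467.0, 468.0, 469.0, 470.0, 471.0, 471.0, 471.0, 473.0, 473.0, 474.0, 474.0] 102.6
```

The knob now stands at x 418.0. It was drawn back 10 mm in front of the rear guide's face (464), so it started from 454 and 36 mm of travel ends at 418: the bolt is fully home. The rack is next; I'll refine the green plate from the wrist image w1.

Run:
```python
from h import *
import pickle
c=pickle.load(open("w1.pkl","rb")); W=cloud(c)
h=cv2.cvtColor(c["frame"],cv2.COLOR_BGR2HSV)
roi=(W[...,0]>420)&(W[...,0]<650)&(W[...,1]<-160)&(W[...,1]>-400)
m=roi&(W[...,2]>52)
n,l=cv2.connectedComponents(m.astype(np.uint8))
for i in range(1,n):
    p=W[l==i]
    if len(p)<40: continue
    t=p[p[:,2]>58]; hh=np.median(h[l==i],0)
    r=cv2.minAreaRect(t[:,:2].astype(np.float32)); q=t[:,:2]-np.median(t[:,:2],0); v=np.linalg.svd(q-q.mean(0),full_matrices=False)[2][0]
    print(len(p),len(t),"hsv",hh,"rect",np.round(r[0],1),np.round(r[1],1),round(r[2],1),"z",np.percentile(t[:,2],[50,95]).round(1),"yaw",np.degrees(np.arctan(v[1]/v[0])).round(1))
# green top-edge by fixed height plane z=64
g=(h[...,0]>50)&(h[...,0]<85)&(h[...,1]>90)&m&(W[...,2]>60)
print("green clear part top",W[g].mean(0).round(1),np.ptp(W[g],0))
```

```text
607 519 hsv [ 69.  90. 248.] rect [ 544.8 -301.8] [89.  49.7] 61.1 z [63.8 65.3] yaw 50.2
498 460 hsv [103.  82. 252.] rect [ 527.3 -270.9] [89.4  9. ] 48.9 z [63.9 65.2] yaw 48.9
527 450 hsv [ 25. 129. 255.] rect [ 494.4 -259.7] [89.1 49.3] 39.1 z [63.8 64.9] yaw 48.3
71530 71530 hsv [13. 46. 34.] rect [ 496.2 -253.2] [178.4  93.7] 78.3 z [381.1 402. ] yaw 88.3
green clear part top [ 548.2 -311.1   69.8] [ 78.67844077  92.92493544 384.61516535]
```

Request:
servo_tool:
  rows: [2,3.6,0,0,0,0,0.3,2,3.6,0,0,0,0,0.3,1,4,0,0,0,0,0.3,1,4,0,0,0,0,0.3,1,4,0,0,0,0,0.3]

```text
time: 7.97
tool_pos: [436.6, 65.2, 278.5]
tcp_rot: [0.0, 1.0, 0.002, -0.001]
force: [1.6, 0.3, -0.1]
gripper_width: 26.1
finger_force: 0.0
```

Request:
servo_tool:
  rows: [1,4,0,0,0,0,0.3,1,4,0,0,0,0,0.3,1,4,0,0,0,0,0.3,1,4,0,0,0,0,0.3,1,4,0,0,0,0,0.3]

```text
time: 8.38
tool_pos: [487.2, -134.6, 278.3]
tcp_rot: [0.0, 1.0, 0.002, -0.001]
force: [1.1, 0.3, 0.3]
gripper_width: 26.1
finger_force: 0.0
```

Request:
servo_tool:
  rows: [0.5,3.6,0,0,0,0,0.3,0.5,3.6,0,0,0,0,0.3,0.5,3.6,0,0,0,0,0.3,0.5,3.6,0,0,0,0,0.3,0.5,3.6,0,0,0,0,0.3]

```text
time: 8.8
tool_pos: [512.7, -314.1, 277.9]
tcp_rot: [-0.0, 1.0, 0.002, -0.001]
force: [0.4, 0.8, -0.3]
gripper_width: 26.1
finger_force: 0.0
```

Request:
servo_tool:
  rows: [0.4,3.3,0,0,0,0,0.3,0,0,0,0,0,-7,0.3,0,0,0,0,0,-7,0.3,0,0,0,0,0,-7,0.3,0,0,0,0,0,-7,0.3]

```text
time: 9.22
tool_pos: [516.9, -345.3, 277.7]
tcp_rot: [-0.001, 0.969, 0.246, -0.001]
force: [-0.2, -0.2, 0.2]
gripper_width: 26.4
finger_force: 0.0
```

Request:
servo_tool:
  rows: [0,0,0,0,0,-7,0.3,0,0,0,0,0,-7,0.3,0,0,1.5,0,0,-7,0.3,0,0,1.5,0,0,0,0.3,0,0,1,0,0,0,0.3]

```text
time: 9.63
tool_pos: [516.5, -345.1, 236.6]
tcp_rot: [-0.001, 0.909, 0.416, -0.001]
force: [0.5, -0.1, -0.4]
gripper_width: 26.2
finger_force: 0.0
```

```bash
cat > g.py <<'E'
from h import *
import pickle
def plates(c):
    W=cloud(c); h=cv2.cvtColor(c["frame"],cv2.COLOR_BGR2HSV)
    roi=(W[...,0]>420)&(W[...,0]<650)&(W[...,1]<-160)&(W[...,1]>-400)&(W[...,2]>60)&(W[...,2]<67.5)
    n,l=cv2.connectedComponents(roi.astype(np.uint8))
    for i in range(1,n):
        p=W[l==i]
        if len(p)<100: continue
        r=cv2.minAreaRect(p[:,:2].astype(np.float32)); q=p[:,:2]-p[:,:2].mean(0); v=np.linalg.svd(q,full_matrices=False)[2][0]; v*=np.sign(v[0])
        e=q@v; f=q@np.array([-v[1],v[0]])
        lo,hi=np.percentile(e,[.5,99.5]); mid=p[:,:2].mean(0)+v*(lo+hi)/2
        v_,u_=np.nonzero(l==i)
        print(len(p),"hsv",np.median(h[l==i],0),"mid",mid.round(1),"len",(hi-lo).round(1),"w",np.ptp(np.percentile(f,[1,99])).round(1),"z",np.median(p[:,2]).round(1),"yaw",np.degrees(np.arctan2(v[1],v[0])).round(1),"px",u_.min(),u_.max(),v_.min(),v_.max())
E
python3 - <<'E'
from g import *
s=observe(); print(np.round(s["tool_pos"],1),np.round(s["joint_pos"],2), rot(s).as_matrix().round(3).tolist())
c=read_camera("wrist"); c["state"]=s; pickle.dump(c,open("w4.pkl","wb"))
cv2.imwrite("pics/w4.png",c["frame"])
print("w1");plates(pickle.load(open("w1.pkl","rb")));print("w4");plates(c)
print("top");plates(pickle.load(open("top.pkl","rb")));print("side");plates(pickle.load(open("side.pkl","rb")))
E
```

```text
[ 516.5 -345.1  236.6] [ 0.91  0.37 -0.51  1.45  0.18  1.36 -0.32] [[0.653, 0.757, -0.003], [0.757, -0.653, 0.001], [-0.001, -0.003, -1.0]]
w1
505 hsv [ 71.  91. 247.] mid [ 554.7 -307.6] len 89.5 w 8.9 z 63.8 yaw 48.9 px 276 329 78 129
456 hsv [103.  83. 253.] mid [ 527.2 -271. ] len 88.8 w 8.8 z 63.9 yaw 48.9 px 248 301 100 149
436 hsv [ 25. 129. 255.] mid [ 486.4 -249.6] len 89.4 w 9.0 z 63.9 yaw 48.9 px 233 284 132 178
w4
707 hsv [104. 100. 252.] mid [ 527.4 -270.5] len 89.7 w 9.0 z 63.9 yaw 48.8 px 220 230 79 162
664 hsv [ 72.  88. 250.] mid [ 554.8 -307.2] len 89.1 w 8.9 z 63.9 yaw 48.6 px 261 269 89 170
716 hsv [ 24. 141. 255.] mid [ 486.8 -249.1] len 88.1 w 9.2 z 63.9 yaw 48.9 px 178 192 90 170
top
117 hsv [ 65. 119. 164.] mid [ 556.1 -305.5] len 87.4 w 9.7 z 63.3 yaw 49.4 px 359 387 192 215
129 hsv [109. 116. 185.] mid [ 528.1 -269.3] len 89.3 w 10.1 z 63.5 yaw 48.9 px 345 374 202 226
125 hsv [ 17. 168. 234.] mid [ 487.6 -247.2] len 88.0 w 9.5 z 63.8 yaw 48.7 px 338 366 218 242
side
```

View pics/w4.png

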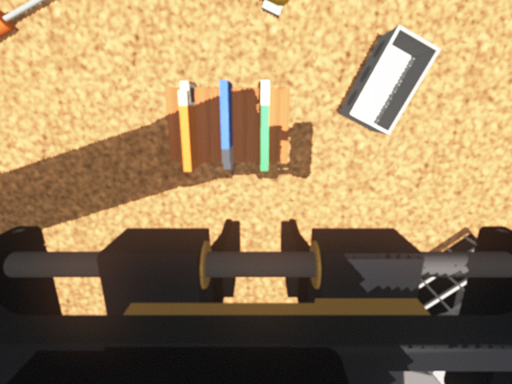

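The plates stand left to right amber, blue, green, and the green one runs from (265,80) at its frosted end to (265,170). Its visible top edge is centred at (554.8, -307.3) with its top at z 63.9. I'll grip at plate x = -25, which is (541.7, -322.4).

Request:
servo_tool:
  rows: [1.7,0.2,3,0,0,0,0.3,1.7,0.2,3,0,0,0,0.3,0,0,3.5,0,0,0,0.3,0,0,3,0,0,0,0.3,0,0,1.5,0,0,0,0.3]

```text
time: 10.1
tool_pos: [540.8, -320.9, 94.8]
tcp_rot: [-0.002, 0.909, 0.416, -0.002]
force: [-0.9, 0.2, 0.2]
gripper_width: 25.9
finger_force: 0.0
```

Request:
servo_tool:
  rows: [0,0,0,0,0,0,0.3]

```text
time: 10.18
tool_pos: [540.3, -321.0, 94.9]
tcp_rot: [-0.003, 0.909, 0.416, -0.002]
force: [-0.1, -0.2, -0.4]
gripper_width: 26.3
finger_force: 0.0
```

Request:
servo_tool:
  rows: [0,0.2,1.5,0,0,0,0.3,0,0,1.7,0,0,0,0.3,0,0,1.0,0,0,0,0.3,0,0,0,0,0,0,0.3,0,0,0,0,0,0,0.3]

```text
time: 10.6
tool_pos: [544.3, -323.5, 57.6]
tcp_rot: [0.0, 0.909, 0.416, 0.0]
force: [-0.4, -0.4, -0.1]
gripper_width: 26.2
finger_force: 0.0
```

Request:
servo_tool:
  rows: [0,0,0,0,0,0,0.15,0,0,0,0,0,0,0,0,0,0,0,0,0,0,0,0,0,0,0,0,0,0,0,0,0,0,0,0]
  force: 25

```text
time: 11.02
tool_pos: [543.2, -322.5, 57.8]
tcp_rot: [-0.001, 0.909, 0.416, -0.001]
force: [-7.2, 4.3, 8.3]
gripper_width: 8.9
finger_force: 24.9
```

Request:
servo_tool:
  rows: [0,0,0,0,0,0,0,0,0,0,0,0,0,0,0,0,0,0,0,0,0]

```text
time: 11.27
tool_pos: [543.2, -322.5, 57.8]
tcp_rot: [-0.001, 0.909, 0.416, -0.001]
force: [-7.0, 3.9, 7.7]
gripper_width: 8.7
finger_force: 24.9
```

Request:
servo_tool:
  rows: [0,0,-0.8,0,0,0,0,0,0,-1.2,0,0,0,0,0,0,-2,0,0,0,0,0,0,-3,0,0,0,0,0,0,-3,0,0,0,0]
  force: 35

```text
time: 11.68
tool_pos: [544.0, -323.3, 159.2]
tcp_rot: [0.0, 0.909, 0.416, 0.0]
force: [0.3, -0.6, -0.7]
gripper_width: 8.8
finger_force: 34.9
```

Request:
servo_tool:
  rows: [0,0,-3,0,0,0,0,0,0,-3,0,0,0,0,0,0,-3,0,0,0,0,0,0,-1.5,0,0,0,0,0,0,0,0,0,0,0]

```text
time: 12.1
tool_pos: [545.8, -323.9, 268.2]
tcp_rot: [0.003, 0.909, 0.416, 0.002]
force: [-0.4, 0.8, -0.7]
gripper_width: 8.5
finger_force: 34.9
```

Run:
```python
from h import *
import pickle
s=observe(); print({k:np.round(s[k],2).tolist() for k in["time","tool_pos","force","joint_pos","gripper_width","tcp_rot"]})
c=read_camera("wrist"); c["state"]=s; pickle.dump(c,open("w5.pkl","wb"))
W=cloud(c)
RT=rot(s).as_matrix(); P=(W-np.array(s["tool_pos"]))@RT   # tool coordinates
k=(P[...,0]>12)&(P[...,0]<110)&(abs(P[...,1])<12)&(abs(P[...,2])<60)
p=P[k]; print(len(p),p.min(0).round(1),p.max(0).round(1))
t=p[p[:,2]<p[:,2].min()+8]
for lo in range(12,90,8):
    b=p[(p[:,0]>=lo)&(p[:,0]<lo+8)]
    if len(b)>5: print(lo,len(b),"zmin",np.percentile(b[:,2],3).round(1),"y",np.percentile(b[:,1],[3,50,97]).round(1))
cv2.imwrite("pics/w5.png",c["frame"])
```

```text
{'time': 12.1, 'tool_pos': [545.81, -323.91, 268.17], 'force': [-0.4, 0.82, -0.67], 'joint_pos': [0.85, 0.38, -0.52, 1.38, 0.19, 1.42, -0.38], 'gripper_width': 8.46, 'tcp_rot': [0.0, 0.91, 0.42, 0.0]}
2235 [ 12.  -11.8 -60. ] [73.8 11.9  5.8]
12 251 zmin -58.7 y [-9.7 -0.1  8.7]
20 239 zmin -7.2 y [-4.4 -0.1  4.1]
28 299 zmin -59.4 y [-9.7 -0.1  8.6]
36 348 zmin -59.6 y [-11.2  -0.1  11. ]
44 276 zmin -7.3 y [-4.7 -0.2  3.9]
52 288 zmin -7.4 y [-4.7 -0.4  3.8]
60 319 zmin -7.1 y [-4.6 -0.7  3.8]
68 215 zmin 2.5 y [-4.8 -0.7  4. ]
```

View pics/w5.png

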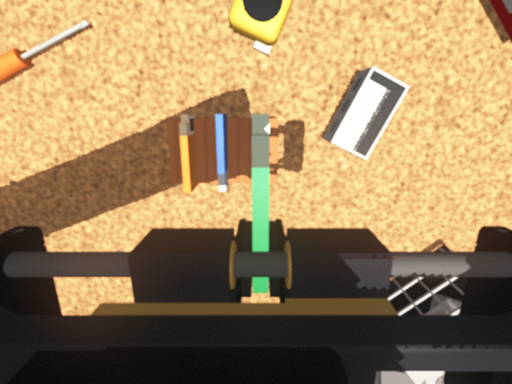

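The green plate is lifted out cleanly, with its frosted end forward at (260,140) and a bit of the label showing on the right (+y) side. The wrist depth gives the plate in the tool frame as end at x +74 and top at z -7.2. Next I'll fit the scanner head as a box to both fixed cameras' depth.

```bash
cat > head.py <<'E'
from h import *
import pickle
from scipy.optimize import least_squares
def axes(th):
    f=np.array([np.cos(th),np.sin(th),0]); u=np.array([0,0,1.]); y=np.array([-np.sin(th),np.cos(th),0])
    a=2**-.5; return np.stack([a*(u-f),y,-a*(u+f)])   # rows: head x,y,z
def sd(P):
    h=np.array([31,41,33.]); q=abs(P-[0,0,-33])-h
    return np.linalg.norm(np.maximum(q,0),axis=1)+np.minimum(q.max(1),0)
def pts(c):
    W=cloud(c); k=(W[...,2]>245)&(W[...,0]>640)&(W[...,0]<860)&(abs(W[...,1])<90)
    k=cv2.erode(k.astype(np.uint8),np.ones((3,3)))>0
    return W[k]
def fit(P,free_z=True):
    f=lambda x:sd((P-np.array([x[0],x[1],x[2] if free_z else 270]))@axes(x[3]).T)
    r=least_squares(f,[740,0,270,-.18],loss="soft_l1",f_scale=1.5,x_scale=[1,1,1,.01])
    e=f(r.x); return r.x, np.median(abs(e)),len(e)
E
python3 - <<'E'
from head import *
A={}
for n in["top","side"]:
    c=read_camera(n); pickle.dump(c,open(n+"3.pkl","wb")); A[n]=pts(c)
for nm,P in list(A.items())+[("both",np.vstack(list(A.values())))]:
    for z in(True,False):
        x,e,n=fit(P,z); print(nm,z,x[:3].round(1),np.degrees(x[3]).round(2),round(e,2),n)
# red window in side/top
for n in A:
    c=pickle.load(open(n+"3.pkl","rb")); W=cloud(c); h=cv2.cvtColor(c["frame"],cv2.COLOR_BGR2HSV)
    k=((h[...,0]<8)|(h[...,0]>172))&(h[...,1]>110)&(W[...,2]>230)&(W[...,0]>640)&(W[...,0]<860); print("red",n,k.sum(),W[k].mean(0) if k.any() else "")
E
```

```text
top True [747.7   4.4 272.4] -10.73 1.52 1349
top False [746.    4.1 270. ] -10.76 1.2 1349
side True [748.6   0.9 273.7] -10.79 1.2 960
side False [745.6   1.6 270. ] -11.1 1.16 960
both True [747.7   1.3 272.9] -10.8 1.45 2309
both False [745.6   1.7 270. ] -10.9 1.22 2309
red top 51 [7.26803274e+02 2.54549137e-01 2.90313248e+02]
red side 30 [736.26202696   3.01393603 288.70326379]
```

Request:
servo_tool:
  rows: [3.1,-2,0.3,0,0,0,0,3.1,-2,0.6,0,0,0,0,3.1,-2,0.6,0,0,0,0,3.1,-2,0.6,0,0,0,0,3.1,-2,0.6,0,0,0,0]

```text
time: 12.67
tool_pos: [568.8, -139.0, 233.5]
tcp_rot: [-0.001, 0.909, 0.416, -0.001]
force: [0.9, 0.5, -0.6]
gripper_width: 8.5
finger_force: 34.9
```

Request:
servo_tool:
  rows: [3.1,-2,0.6,0,0,0,0,3.1,-2,0.6,0,0,0,0,2.5,-1.5,0.6,0,0,0,0,0,0,0,0,0,0,0,0,0,0,0,0,0,0]

```text
time: 13.08
tool_pos: [584.1, -36.6, 215.6]
tcp_rot: [-0.001, 0.908, 0.418, -0.001]
force: [0.2, -1.1, -1.0]
gripper_width: 8.9
finger_force: 34.9
```

```bash
cat > plan.py <<'E'
from head import *
WIN=np.array([746,2,270.5]); TH=np.radians(-10.85); LT=np.array([60.5,4.6,21.8])
X=axes(TH); RT=np.stack([X[1],-X[2],-X[0]],1)   # target tool axes as columns
def go():
    s=observe(); r=rot(s)
    goal=WIN+120*X[2]-RT@LT
    rv=np.degrees((r.inv()*R.from_matrix(RT)).as_rotvec())
    d=goal-np.array(s["tool_pos"])
    lab=np.array(s["tool_pos"])+r.as_matrix()@LT
    print("t",s["time"],"tcp",np.round(s["tool_pos"],1),"goal",goal.round(1),"rotvec",rv.round(1),np.linalg.norm(rv).round(1))
    print("shift in tool axes now",(r.as_matrix().T@d).round(1),"in goal axes",(RT.T@d).round(1),"label in head",(X@(lab-WIN)).round(1))
    print("joints",np.round(s["joint_pos"],2),"force",np.round(s["force"],1),"w",round(s["gripper_width"],1))
E
python3 -c "
from plan import *; go()"
```

```text
t 13.0833 tcp [584.1 -36.6 215.6] goal [632.9 -37.9 197.8] rotvec [-44.1  11.7 -28.1] 53.6
shift in tool axes now [30.8 38.  17.7] in goal axes [ 7.9 21.5 46.7] label in head [ 29.1 -18.1 137.6]
joints [ 0.52  0.33 -0.66  1.58  0.21  1.31 -0.87] force [ 0.2 -1.1 -1. ] w 8.9
```

Request:
servo_tool:
  rows: [0,0,0,-5.5,1.5,-3.5,0,0,0,0,-5.5,1.5,-3.5,0,0,0,0,-5.5,1.5,-3.5,0,0,0,0,-5.5,1.5,-3.5,0,0,0,0,0,0,0,0]

```text
time: 13.5
tool_pos: [581.3, -39.9, 214.6]
tcp_rot: [0.153, 0.833, 0.516, 0.125]
force: [-1.3, 0.3, -1.7]
gripper_width: 8.5
finger_force: 34.9
```

Request:
servo_tool:
  rows: [0,0,0,-5.5,1.5,-3.5,0,0,0,0,-5.5,1.5,-3.5,0,0,0,0,-5.5,1.4,-3.5,0,0,0,0,-5.5,1.4,-3.5,0,0,0,0,0,0,0,0]

```text
time: 13.92
tool_pos: [581.9, -40.8, 213.8]
tcp_rot: [0.295, 0.715, 0.586, 0.243]
force: [-0.2, -1.0, -2.9]
gripper_width: 8.7
finger_force: 34.9
```

```bash
python3 -c "
from plan import *; go()"
```

```text
t 13.9167 tcp [581.9 -40.8 213.8] goal [632.9 -37.9 197.8] rotvec [-0.   0.3 -0.3] 0.5
shift in tool axes now [12.8 23.7 46.3] in goal axes [12.5 23.7 46.3] label in head [ 46.  -12.6 143.4]
joints [ 0.65 -0.16 -0.73  2.24  0.41  0.29 -0.66] force [-0.2 -1.  -2.9] w 8.7
```

Request:
servo_tool:
  rows: [0.4,0.8,1.5,0,0,0,0,0.4,0.8,1.5,0,0,0,0,0.4,0.7,1.6,0,0.3,-0.3,0,0,0,0,0,0,0,0,0,0,0,0,0,0,0]

```text
time: 14.33
tool_pos: [636.3, -38.5, 201.1]
tcp_rot: [0.294, 0.715, 0.586, 0.245]
force: [0.4, 0.8, -0.8]
gripper_width: 8.8
finger_force: 34.9
```

Run:
```python
from plan import *
go()
s=observe()
c=read_camera("wrist"); pickle.dump(c,open("w6.pkl","wb"))
M=rot(s).as_matrix(); P=(cloud(c)-np.array(s["tool_pos"]))@M
for lo in range(16,84,8):
    k=(P[...,0]>=lo)&(P[...,0]<lo+8)&(abs(P[...,1])<9)&(P[...,2]>-12)&(P[...,2]<45); b=P[k]
    if len(b)>5: print(lo,len(b),"x",b[:,0].max().round(1),"z",np.percentile(b[:,2],[3,97]).round(1),"y",np.percentile(b[:,1],[3,50,97]).round(1))
pl=[]
for n in["side","top"]:
    d=read_camera(n); pickle.dump(d,open(n+"4.pkl","wb"))
    Q=(cloud(d)-np.array(s["tool_pos"]))@M
    k=(Q[...,0]>14)&(Q[...,0]<70)&(abs(Q[...,1]-4.5)<7)&(Q[...,2]>-2)&(Q[...,2]<40)
    if k.sum()>30:
        A=np.c_[Q[k][:,[0,2]],np.ones(k.sum())]; co=np.linalg.lstsq(A,Q[k][:,1],rcond=None)[0]; print(n,"face fit",k.sum(),"slopes deg",np.degrees(co[:2]).round(2),"off at label",(co@[60,21,1]).round(1))
    w=Q[(Q[...,0]>12)&(Q[...,0]<90)&(abs(Q[...,1])<9)&(Q[...,2]>-15)&(Q[...,2]<50)]; print(n,w.min(0).round(1),w.max(0).round(1))
    u,v=proj(d,np.array(s["tool_pos"])+M@LT); print(n,"label px expected",u,v,[(round(e["confidence"],2),np.round(e["extent"]).tolist()) for e in search_frame(n,"label")[:2]])
    u,v=int(u),int(v); f=d["frame"][max(v-70,0):v+50,u-80:u+80]; pl.append(cv2.resize(f,(400,300),interpolation=cv2.INTER_CUBIC))
cv2.imwrite("pics/s4.png",np.vstack([np.hstack(pl),cv2.resize(c["frame"][:300],(800,300))]))
```

```text
t 14.3333 tcp [636.3 -38.5 201.1] goal [632.9 -37.9 197.8] rotvec [-0.1  0.  -0.4] 0.5
shift in tool axes now [-0.1 -4.7 -0.1] in goal axes [-0.1 -4.7 -0.1] label in head [-1.000e-01  0.000e+00  1.148e+02]
joints [ 0.76  0.04 -0.88  2.13  0.82  0.32 -1.01] force [ 0.4  0.8 -0.8] w 8.8
16 237 x 24.0 z [-8.1 -6. ] y [-5.  -0.7  3.6]
24 245 x 32.0 z [-8.3 -6.1] y [-4.9 -0.7  3.5]
32 245 x 39.9 z [-8.3 -5.9] y [-4.8 -0.7  3.5]
40 281 x 48.0 z [-8.3 -6.1] y [-4.8 -0.7  3.9]
48 274 x 55.7 z [-8.4 -6.2] y [-4.7 -0.4  3.8]
56 306 x 64.0 z [-8.4 -5.9] y [-4.6 -0.4  3.7]
64 305 x 71.8 z [-6.9  4.7] y [-4.8 -0.7  4.1]
72 84 x 74.2 z [1.8 4. ] y [-4.8 -0.7  3.4]
side face fit 40 slopes deg [-0.72  1.97] off at label 2.3
side [12.1 -6.3 -9.6] [76.8  8.6 45.8]
side label px expected 212.0154432625625 187.37702004956242 [(0.73, [209.0, 177.0, 232.0, 197.0])]
top face fit 99 slopes deg [-0.24  1.17] off at label 4.4
top [15.1 -5.1 -9.3] [76.5  7.3 42.7]
top label px expected 247.19642729592184 151.37588193414408 [(0.47, [240.0, 150.0, 257.0, 162.0])]
```

View pics/s4.png

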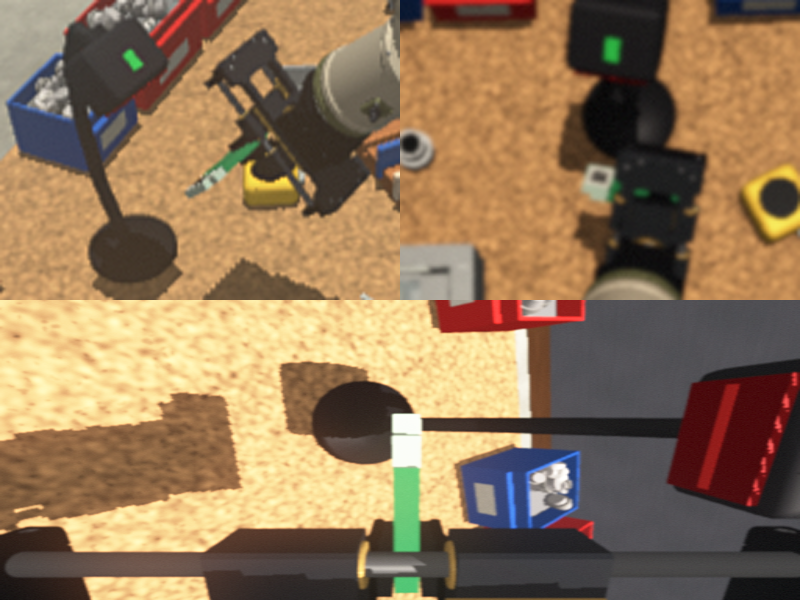

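The side, top and wrist views show the plate held facing up toward the scanner, with the label on the upper face. The wrist camera also sees the red window at (670–800, 375–510) in the montage, so I can check the window's plane and centre directly.

Run:
```python
from plan import *
c=pickle.load(open("w6.pkl","rb")); W=cloud(c); h=cv2.cvtColor(c["frame"],cv2.COLOR_BGR2HSV)
k=((h[...,0]<8)|(h[...,0]>172))&(h[...,1]>120)&(W[...,2]>210)&(W[...,2]<340)&(W[...,0]>650)&(W[...,0]<850)
P=W[k]; H=(P-WIN)@X.T
print(k.sum(),"head coords min/max",np.percentile(H,[1,50,99],axis=0).round(1).tolist(), "u max",np.nonzero(k)[1].max())
b=H[abs(H[:,2])<12]; A=np.c_[b[:,:2],np.ones(len(b))]; co=np.linalg.lstsq(A,b[:,2],rcond=None)[0]; print("plane z=ax+by+c deg",np.degrees(co[:2]).round(2),co[2].round(1),len(b))
r=cv2.minAreaRect(b[:,:2].astype(np.float32)); print(r)
# all head points
q=(W-WIN)@X.T; m=(abs(q[...,0])<45)&(abs(q[...,1])<60)&(q[...,2]>-80)&(q[...,2]<15)
print(m.sum(), np.percentile(q[m],[1,99],axis=0).round(1).tolist()); x,e,n=fit(W[m]); print("fit",x[:3].round(1),np.degrees(x[3]).round(2),e,n)
F=q[m]; f=F[abs(F[:,2])<6]; print("front face",len(f),np.percentile(f,[1,99],axis=0).round(1).tolist())
x,e,n=fit(np.vstack([W[m]]+[pts(pickle.load(open(z+"3.pkl","rb"))) for z in("top","side")])); print("joint fit",x[:3].round(1),np.degrees(x[3]).round(2),e,n)
```

```text
7952 head coords min/max [[-20.7, -33.7, -0.0], [10.6, 1.7, 3.7], [27.5, 31.5, 4.9]] u max 511
plane z=ax+by+c deg [-0.79  0.38] 3.7 7933
((3.076030731201172, -1.9429588317871094), (69.35984802246094, 50.91163635253906), 89.98075866699219)
10771 [[-20.4, -38.8, -6.4], [32.9, 38.1, 4.8]]
fit [743.1  -2.7 267.4] -10.34 0.5393541028967235 10771
front face 10624 [[-20.4, -38.6, -5.2], [32.7, 37.9, 4.8]]
joint fit [743.   -0.8 268.2] -10.0 0.7338152574918269 13080
```

```bash
sed -i 's/WIN=np.array.*; TH=np.radians(-10.85)/WIN=np.array([743.2,1.2,269.7]); TH=np.radians(-10.5)/' plan.py; python3 -c "
from plan import *; go()"
```

```text
t 14.5833 tcp [635.  -37.  201.6] goal [630.4 -39.4 197. ] rotvec [ 0.1  0.2 -0.4] 0.4
shift in tool axes now [-3.3 -6.1  0.4] in goal axes [-3.3 -6.1  0.4] label in head [  0.2   3.2 113.4]
joints [ 0.76  0.03 -0.88  2.13  0.82  0.32 -1.01] force [-0.1 -0.6 -1.2] w 8.4
```

Request:
servo_tool:
  rows: [-0.2,-0.3,0,0,0,0,0,-0.1,-0.3,0,0,0,0,0,0,0,0,0,0,0,0,0,0,0,0,0,0,0,0,0,0,0,0,0,0]

```text
time: 15.0
tool_pos: [630.3, -38.8, 196.9]
tcp_rot: [0.295, 0.712, 0.588, 0.246]
force: [-0.7, 0.3, -1.6]
gripper_width: 8.9
finger_force: 34.9
```

Request:
servo_tool:
  rows: [0,0,0,0,0,0,0,0,0,0,0,0,0,0,0,0,0,0,0,0,0]

```text
time: 15.25
tool_pos: [630.5, -38.7, 196.9]
tcp_rot: [0.295, 0.712, 0.588, 0.246]
force: [-0.2, -0.5, -1.6]
gripper_width: 9.0
finger_force: 34.9
```

Run:
```python
from plan import *
go()
s=observe(); M=rot(s).as_matrix()
c=read_camera("wrist"); W=cloud(c); P=(W-np.array(s["tool_pos"]))@M
k=(P[...,0]>40)&(P[...,0]<85)&(abs(P[...,1])<9)&(P[...,2]>-12)&(P[...,2]<10); print("plate end x",P[k][:,0].max().round(1),"y",np.percentile(P[k][:,1],[3,97]).round(1))
h=cv2.cvtColor(c["frame"],cv2.COLOR_BGR2HSV); q=(W-WIN)@axes(TH).T
m=(abs(q[...,0])<45)&(abs(q[...,1])<60)&(abs(q[...,2])<8); print("face",np.percentile(q[m],[1,50,99],axis=0).round(1).tolist())
go()
t=read_camera("side"); Wt=cloud(t); kk=(Wt[...,2]>128)&(Wt[...,2]<142)&(abs(Wt[...,0]-418)<45)&(abs(Wt[...,1]-262)<30); print("knob side",kk.sum(),Wt[kk].mean(0).round(1))
```

```text
t 15.25 tcp [630.5 -38.7 196.9] goal [630.4 -39.4 197. ] rotvec [ 0.1  0.1 -0.3] 0.4
shift in tool axes now [-0.8  0.1  0. ] in goal axes [-0.8  0.1  0. ] label in head [-1.000e-01  7.000e-01  1.197e+02]
joints [ 0.76  0.02 -0.88  2.15  0.83  0.31 -1.02] force [-0.2 -0.5 -1.6] w 9.0
plate end x 74.2 y [-4.8  3.8]
face [[-22.0, -37.4, -5.4], [8.4, -0.9, 1.2], [29.7, 38.8, 2.6]]
t 15.3 tcp [630.4 -38.7 196.9] goal [630.4 -39.4 197. ] rotvec [ 0.1  0.1 -0.3] 0.4
shift in tool axes now [-0.7  0.2 -0. ] in goal axes [-0.7  0.2 -0. ] label in head [-1.000e-01  7.000e-01  1.198e+02]
joints [ 0.76  0.02 -0.88  2.15  0.83  0.31 -1.02] force [-0.8 -0.3 -1.8] w 8.8
knob side 31 [417.3 262.5 132.4]
```

The label is within 1 mm of the line of sight, at 120 mm and square to within 0.5°. The bolt is still home and the hold is steady, so I'm handing in.

```bash
python3 -c "
from station import close_job; print(close_job())"
```

```text
the job is handed in; nothing more can be done
None
```

The job is handed in: the case's bolt is fully home, and the arm is still holding the green plate by its clear end, label side up, about 120 mm from the scanner's window and square to it; by my measurements the label is centred to about 1 mm.

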